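# Sort chassis spacer bars by length into their rows

### The arm

A 7-joint arm with a two-finger parallel gripper is mounted at the origin on a cart in front of the work surface, level with it; the furniture and walls round the work are solid. World frame = base frame: x ahead of the robot, y to its left, z up, the work surface at z = 0. Lengths are in m, angles in rad, forces in N, time in s.
With the tool pointing down it reaches from about 0.4 to 0.875 m from the base axis. Payload 19.3 kg.
Tool frame: the origin (TCP) lies between the finger pads; the fingertips stand 17 mm ahead of it and the grasp point (between the pads) lies 2 mm behind it; z points along the fingers, y is the line along which they close (so a half turn about z gives the same grasp; the last joint's range is limited). The gripper opens to 85 mm and grips with 20 to 120 N. Pads are 22 mm wide; open, the fingers measure 114 mm over their backs; the gripper's body (76 mm by 85 mm) begins 54 mm behind the grasp point. The pads swing forward as they close: fully open they stand 13 mm farther back than shut.
Start: joints at [-1.403, 0.521, -0.036, 1.599, 0.021, 1.021, -0.113], TCP at [0.147, 0.607, 0.248] pointing down, gripper open.
Joint ranges: [-2.91, 2.91], [-0.3, 2.13], [-1.5, 1.42], [0.17, 2.43], [-1.26, 4.41], [0.16, 1.93], [-2.52, 2.52]. Speed limits (rad/s): [1.89, 1.89, 2.39, 2.39, 3.01, 3.01, 3.01].

### API

Orientations are given as [roll, pitch, yaw] about the fixed x, y, z axes, in that order (R = Rz(yaw) Ry(pitch) Rx(roll)).
In Python, from workcell import bot gives the robot as it stands.
- The arm moves only by the shell command python3 -m inch 'ROWS' [FORCE]. ROWS is JSON, a list of rows, each a list of 7 numbers: the shift along the tool's x, y, z in units of 200 mm (1.0 is 200 mm), then the turn, a rotation vector about the tool's x, y, z in units of 90 degrees (1.0 is 90 degrees), then the opening, from 0 (shut) to 1 (fully open). In form: [[x, y, z, rx, ry, rz, grip], ...]. A call has 1 to 20 rows; each row is the pose to reach, as a shift and turn from the pose commanded when the call began, along the tool's axes at that moment; what a row does not reach only later rows make up. A row lasts 1/8 s, in which the tool goes at most 62.5 mm and 10.7 degrees, less where a joint would pass 70% of its speed; a pose out of reach is approached as far as the arm can. A call with a number of a shift or a turn outside -1 to 1 is refused whole. A call with a gripper value outside its range is refused whole. The fingers move at their own pace and stop on an object; FORCE is the grip in N (left out, the last holds). Time passes only in rows, so rows that repeat a pose let the fingers close. It gives the time, the measured TCP pose, the force, the opening and the grip force at its end, in the units of the state.
- bot.observe(): the state, without advancing time (a new reading comes with each control period).
- bot.grab_frame(name): name is "scene" or "top"; returns a dict with "img" (400x640x3 uint8, red, green, blue), "z_map" (400x640 float32, m along the optical axis (not along the pixel's ray), 0 where there is no reading), "vfov" (degrees; the focal length in pixels is half the picture's height over the tangent of half this angle, whatever the lens; pixels are square), "cx", "cy" (the principal point, pixels), "rvec" (rotation vector, rad) and "tvec" (3), from world to camera coordinates, as OpenCV has them. Camera axes: x right, y down, z forward; pixel columns grow to the right and rows downward; lengths in m; the calibration is good to about 2 mm. A picture is of the moment at which its call begins.
- bot.job_done(): hands the job in; it is judged then, once.
The state is a dict: "clock": time; "qpos": joint angles; "qd": joint speeds; "joint_efforts": joint torques, N m; "position": TCP position; "tool_rot": TCP orientation; "force": force on the tool from outside, world axes, zero at the start; "moment": the same for the moment, N m; "grip_width": finger opening in m; "finger_force": force on a finger pad.
Only numpy, scipy, OpenCV 4.12 (cv2) and the standard library are available. Lean on these libraries where they do the work, as an engineer would, in place of code of your own. Each camera call takes 0.05 s, during which the arm holds its last target. There are 200 camera calls.

### The job

Sort the square aluminium spacer bars by length: lay the three bars from the bench, and the one that was misfiled, each flat and square across the tray whose width fits its length, side by side in a row with those already there. Lay them down, do not drop them, and leave the correctly filed bars and the other things on the bench where they are.

Things in the scene. Friction and masses are not known exactly. Their poses are not given: they have to be found in the camera images.
- board: grey board, 190 (its x) x 424 (its y) x 6 mm, fixed to the bench; origin at the centre of its underside. It carries the three trays side by side along its y, in an order that changes.
- tray_short: open dark steel tray for the short (65 mm) bars, fixed on the board: outside 178 (its x) x 87 (its y) x 16 mm, inside 170 x 79 mm, walls and floor 4 mm thick. Origin at the centre of its underside, floor top at z = 4 mm. Bars lie in it along its y, one behind the other along its x (the row). The three trays differ only in their y size.
- tray_mid: open dark steel tray for the mid (90 mm) bars, fixed on the board: outside 178 (its x) x 112 (its y) x 16 mm, inside 170 x 104 mm, walls and floor 4 mm thick. Origin at the centre of its underside, floor top at z = 4 mm. Bars lie in it along its y, one behind the other along its x (the row). The three trays differ only in their y size.
- tray_long: open dark steel tray for the long (115 mm) bars, fixed on the board: outside 178 (its x) x 137 (its y) x 16 mm, inside 170 x 129 mm, walls and floor 4 mm thick. Origin at the centre of its underside, floor top at z = 4 mm. Bars lie in it along its y, one behind the other along its x (the row). The three trays differ only in their y size.
- short_a: loose bright aluminium spacer bar, 20 x 65 x 20 mm, long axis = its y, a small bore in each end; already right in the short tray. Origin at the centre of the bar (10 mm above what it lies on).
- mid_a: loose bright aluminium spacer bar, 20 x 90 x 20 mm, long axis = its y, a small bore in each end; already right in the middle tray. Origin at the centre of the bar (10 mm above what it lies on).
- long_a: loose bright aluminium spacer bar, 20 x 115 x 20 mm, long axis = its y, a small bore in each end; already right in the long tray. Origin at the centre of the bar (10 mm above what it lies on).
- short_b: loose bright aluminium spacer bar, 20 x 65 x 20 mm, long axis = its y, a small bore in each end; starts on the bench, belongs in the short tray. Origin at the centre of the bar (10 mm above what it lies on).
- mid_b: loose bright aluminium spacer bar, 20 x 90 x 20 mm, long axis = its y, a small bore in each end; starts on the bench, belongs in the middle tray. Origin at the centre of the bar (10 mm above what it lies on).
- mid_c: loose bright aluminium spacer bar, 20 x 90 x 20 mm, long axis = its y, a small bore in each end; starts misfiled in the long tray, belongs in the middle tray. Origin at the centre of the bar (10 mm above what it lies on).
- long_b: loose bright aluminium spacer bar, 20 x 115 x 20 mm, long axis = its y, a small bore in each end; starts on the bench, belongs in the long tray. Origin at the centre of the bar (10 mm above what it lies on).
- label_roll: white roll of labels lying flat, 90 mm across, 51 mm high; loose bystander, origin at the centre of its underside.
- heat_sink: finned grey heat sink, 50 x 50 x 27 mm; loose bystander, origin at the centre of its underside.
- bit_case: flat black plastic bit case with a yellow catch, 44 x 100 x 16 mm, long along its y; loose bystander, origin at the centre of its underside.
Not all that is in view belongs to the job. What is shaped like the mid_c but orange is not meant. Leave any blue look-alike of the mid_b alone.

How it is judged:
At the end, for the whole second after the job is handed in: All seven bars lie at rest in the tray of their own length: bar centre within 12 mm of the tray's middle along its y and within 76 mm along its x, flat on the tray floor (centre 11 to 18 mm above the tray's underside), long axis within 0.2 rad of the tray's y (x of short_a in the frame of tray_short between -0.076 and 0.076 m and y of short_a in the frame of tray_short between -0.012 and 0.012 m and z of short_a in the frame of tray_short between 0.011 and 0.018 m and angle between the y axis of each of short_a, short_b and the y axis of tray_short, either way round below 0.2 rad and linear speed of each of short_a, mid_a, long_a, short_b, mid_b, mid_c, long_b below 0.02 m/s and x of mid_a in the frame of tray_mid between -0.076 and 0.076 m and y of mid_a in the frame of tray_mid between -0.012 and 0.012 m and z of mid_a in the frame of tray_mid between 0.011 and 0.018 m and angle between the y axis of each of mid_a, mid_b, mid_c and the y axis of tray_mid, either way round below 0.2 rad and x of long_a in the frame of tray_long between -0.076 and 0.076 m and y of long_a in the frame of tray_long between -0.012 and 0.012 m and z of long_a in the frame of tray_long between 0.011 and 0.018 m and angle between the y axis of each of long_a, long_b and the y axis of tray_long, either way round below 0.2 rad and x of short_b in the frame of tray_short between -0.076 and 0.076 m and y of short_b in the frame of tray_short between -0.012 and 0.012 m and z of short_b in the frame of tray_short between 0.011 and 0.018 m and x of mid_b in the frame of tray_mid between -0.076 and 0.076 m and y of mid_b in the frame of tray_mid between -0.012 and 0.012 m and z of mid_b in the frame of tray_mid between 0.011 and 0.018 m and x of mid_c in the frame of tray_mid between -0.076 and 0.076 m and y of mid_c in the frame of tray_mid between -0.012 and 0.012 m and z of mid_c in the frame of tray_mid between 0.011 and 0.018 m and x of long_b in the frame of tray_long between -0.076 and 0.076 m and y of long_b in the frame of tray_long between -0.012 and 0.012 m and z of long_b in the frame of tray_long between 0.011 and 0.018 m); the robot touches nothing.
It fails at once if a bar already in its right row is shifted by more than 20 mm (distance of any of short_a, mid_a, long_a from where it was at the start of the episode above 0.02 m).
It fails at once if a bystander (label roll, heat sink, bit case) is shifted by more than 20 mm (distance of any of label_roll, heat_sink, bit_case from where it was at the start of the episode above 0.02 m).
It fails at once if a bar is dropped or thrown: faster than 0.7 m/s with no finger on it (a fall of 25 mm) ((linear speed of short_b above 0.7 m/s and contact force between the fingers and short_b below 0.01 N) or (linear speed of mid_b above 0.7 m/s and contact force between the fingers and mid_b below 0.01 N) or (linear speed of mid_c above 0.7 m/s and contact force between the fingers and mid_c below 0.01 N) or (linear speed of long_b above 0.7 m/s and contact force between the fingers and long_b below 0.01 N)).
It also fails if it takes over 72 s, if anything falls off the work surface, if the arm or the gripper's body presses on something with over 40 N, if the wrist force passes 120 N, or if a joint passes its speed limit or range.

## Working session

There is one attempt and no reset: what is moved stays moved. The work goes in short steps, Python scripts to look and compute and a shell command to move; the robot and the scene stay as the last step left them, time stands still between calls to the robot, and variables do not carry over. Pictures are saved under pics/ and viewed, at most 10 in all, crops included, and the job is handed in when it is done.

```bash
mkdir -p pics; python3 - <<'E'
from workcell import bot
import cv2,numpy as np
for n in("top","scene"):
    f=bot.grab_frame(n); cv2.imwrite(f"pics/{n}0.png",cv2.cvtColor(f["img"],cv2.COLOR_RGB2BGR)); np.savez(f"{n}0.npz",**f)
    print(n,f["vfov"],f["cx"],f["cy"],f["rvec"],f["tvec"])
s=bot.observe();print(s["clock"],s["position"],s["tool_rot"],s["grip_width"])
E
```

```text
top 48.539831734202366 318.1445665995012 191.43970364457107 [ 2.18348422 -2.18159332  0.09176476] [0.00420101 0.5331443  1.98294241]
scene 53.89551719453347 316.3652511791495 200.83261300205285 [ 1.05723302 -2.11557981  1.26126113] [0.32897653 0.20769975 1.01765811]
0.1 [0.14718471 0.60712762 0.24777854] [-3.14054826e+00  7.75475524e-05  2.90376262e+00] 0.08524743365772175
```

View pics/top0.png

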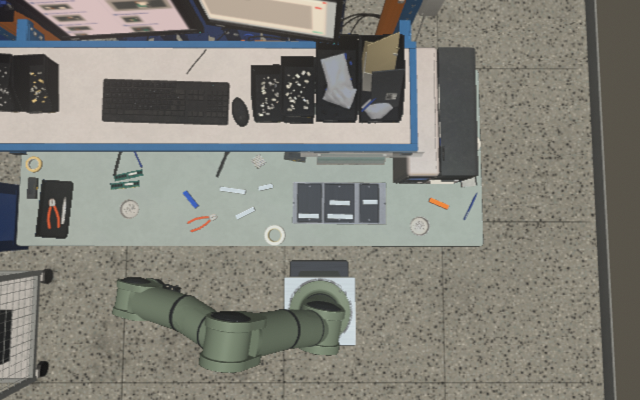

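View pics/scene0.png

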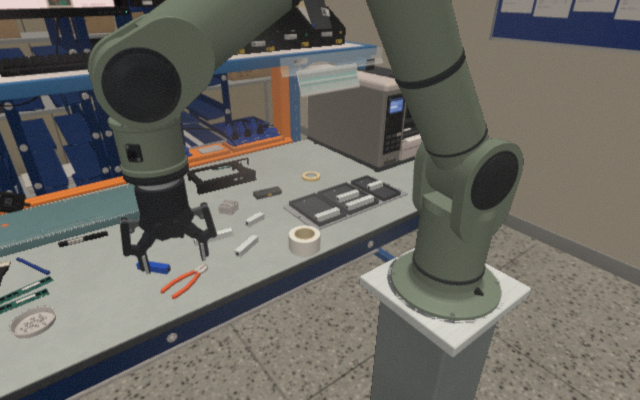

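The top view shows three trays at (293–386, 183–224) and three loose bars near (232,190), (265,187) and (244,212). There are bystanders around them, and a blue and an orange look-alike. I'll enlarge it.

```bash
python3 - <<'E'
import cv2
a=cv2.imread("pics/top0.png")
cv2.imwrite("pics/c1.png",cv2.resize(a[145:245,215:315],None,fx=6,fy=6,interpolation=cv2.INTER_CUBIC))
cv2.imwrite("pics/c2.png",cv2.resize(a[175:230,285:395],None,fx=7,fy=7,interpolation=cv2.INTER_CUBIC))
E
```

```text
(no output)
```

View pics/c1.png

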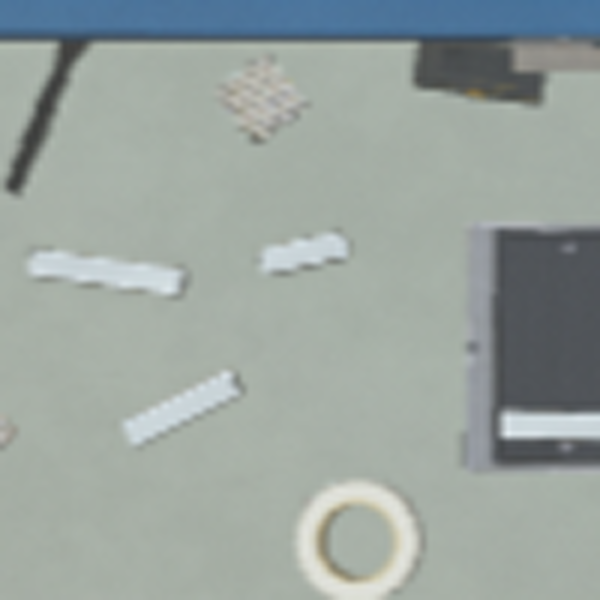

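View pics/c2.png

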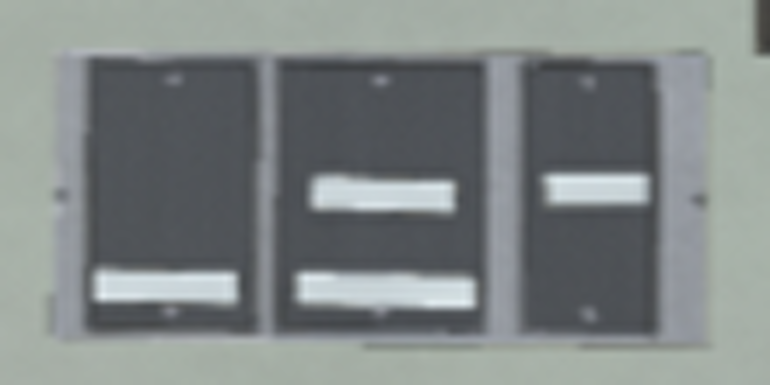

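The trays from left to right are mid, long and short. The misfiled bar is at c2 (383,194), with long_a below it. On the bench, c1 shows the long bar at (105,272), the short at (305,252) and the mid at (183,408). Next I'll measure them all.

```bash
cat > h.py <<'E'
import cv2,numpy as np
def cam(f):
    fl=200/np.tan(np.radians(float(f["vfov"]))/2)
    return fl,float(f["cx"]),float(f["cy"]),cv2.Rodrigues(np.array(f["rvec"]))[0],np.array(f["tvec"]).ravel()
def ray(f,u,v,z):
    fl,cx,cy,R,t=cam(f); C=-R.T@t; d=R.T@np.array([(u-cx)/fl,(v-cy)/fl,1]); return (C+d*(z-C[2])/d[2])
def bars(f,boxes):
    img=f["img"].astype(float).mean(2)
    for n,(u0,v0,u1,v1,z,pad) in boxes.items():
        c=img[v0:v1,u0:u1]; bg=np.median(c); w=np.clip(c-bg-6,0,np.percentile(c,97)-bg-6)
        m=(w>0.25*w.max()).astype(np.uint8)
        k,l,st,_=cv2.connectedComponentsWithStats(m); i=1+np.argmax(st[1:,4]); m=cv2.dilate((l==i).astype(np.uint8),np.ones((3,3)))
        w=w*m; vv,uu=np.nonzero(w); ww=w[vv,uu]
        P=np.array([ray(f,u+u0,v+v0,z)[:2] for u,v in zip(uu,vv)])
        c=(P*ww[:,None]).sum(0)/ww.sum(); C=np.cov(P.T,aweights=ww); e,V=np.linalg.eigh(C); a=V[:,1]
        print(n,c.round(4),"L",round(np.sqrt(12*e[1]),4),"W",round(np.sqrt(12*e[0]),4),"axis deg",round(np.degrees(np.arctan2(a[1],a[0]))%180,1))
E
python3 - <<'E'
from h import *
f=np.load("top0.npz")
bars(f,dict(long_b=(217,184,249,197,.02,0),short_b=(256,181,276,194,.02,0),mid_b=(233,204,258,222,.02,0),
 mid_a=(299,212,320,220,.03,0),mid_c=(327,199,352,207,.03,0),long_a=(326,212,354,220,.03,0),short_a=(361,198,380,206,.03,0)))
# tray floor corners in c2 px -> board/trays
for n,(u,v) in dict(midTL=(88,62),midBR=(257,330),midBL=(88,330),midTR=(257,62),longTL=(278,62),longBR=(484,330),shTL=(527,64),shBR=(657,330),bTL=(58,55),bTR=(708,55),bBL=(55,338),bBR=(710,345)).items():
    z=.022 if n[0]!='b' else .006
    print(n,ray(f,285+(u+.5)/7-.5,175+(v+.5)/7-.5,z)[:2].round(4))
Z=f["z_map"]
fl,cx,cy,R,t=cam(f)
def P(u,v):
    z=Z[v,u]; return R.T@(np.array([(u-cx)/fl*z,(v-cy)/fl*z,z])-t)
for q in [(258,158),(274,235),(258,148),(300,148),(300,156),(350,158),(125,170),(420,225),(232,190),(345,202),(340,190),(400,170),(330,159),(295,155)]: print(q,P(*q).round(3))
E
```

```text
long_b [0.54   0.3927] L 0.1126 W 0.0183 axis deg 82.2
short_b [0.555  0.2451] L 0.0624 W 0.0179 axis deg 102.0
mid_b [0.4372 0.3369] L 0.0871 W 0.0186 axis deg 116.9
mid_a [0.4244 0.0492] L 0.089 W 0.0173 axis deg 90.3
mid_c [ 0.4834 -0.0893] L 0.0902 W 0.0186 axis deg 88.5
long_a [ 0.4219 -0.0938] L 0.1128 W 0.0177 axis deg 86.9
short_a [ 0.4877 -0.2272] L 0.0632 W 0.0175 axis deg 89.9
midTL [0.5693 0.0997]
midBR [ 0.3967 -0.0095]
midBL [0.3966 0.0989]
midTR [ 0.5695 -0.0095]
longTL [ 0.5695 -0.0231]
longBR [ 0.3968 -0.1553]
shTL [ 0.5684 -0.1841]
shBR [ 0.3968 -0.2664]
bTL [0.5755 0.1199]
bTR [ 0.5759 -0.3037]
bBL [0.3916 0.1209]
bBR [ 0.3874 -0.3029]
(258, 158) [0.687 0.28  0.009]
(274, 235) [ 0.337  0.205 -0.004]
(258, 148) [0.647 0.216 0.491]
(300, 148) [0.649 0.07  0.483]
(300, 156) [0.695 0.087 0.018]
(350, 158) [ 0.626 -0.111  0.403]
(125, 170) [0.631 0.884 0.01 ]
(420, 225) [ 0.382 -0.456  0.009]
(232, 190) [0.539 0.393 0.023]
(345, 202) [ 0.485 -0.116  0.034]
(340, 190) [ 0.542 -0.095 -0.003]
(400, 170) [ 0.606 -0.33   0.215]
(330, 159) [ 0.624 -0.038  0.394]
(295, 155) [0.7   0.11  0.019]
```

```bash
python3 -m inch '[[-1,-0.55,0,0,0,0.849,0.6],[-1,-0.55,0,0,0,0.849,0.6],[-1,-0.55,0,0,0,0.849,0.6],[-1,-0.55,0,0,0,0.849,0.6],[-1,-0.55,0,0,0,0.849,0.6],[-1,-0.55,0,0,0,0.849,0.6],[-1,-0.55,0,0,0,0.849,0.6],[-1,-0.55,0,0,0,0.849,0.6],[-1,-0.55,0,0,0,0.849,0.6],[-1,-0.55,0,0,0,0.849,0.6]]' 60; python3 - <<'E'
from h import *
f=np.load("top0.npz");Z=f["z_map"];fl,cx,cy,R,t=cam(f)
v,u=np.mgrid[0:400,0:640];P=(np.stack([(u-cx)/fl*Z,(v-cy)/fl*Z,Z],-1)-t)@R
for y in np.arange(-.3,.45,.05):
    m=(abs(P[...,1]-y)<.025)&(P[...,2]>.1)&(P[...,0]>.35)&(Z>0); i=np.argmin(np.where(m,P[...,0],9)); print(round(y,2),P.reshape(-1,3)[i].round(3))
E
```

```text
clock: 1.35
position: [0.3157, 0.4533, 0.2483]
tool_rot: [-3.141, 0.0, 1.573]
force: [0.5, -1.0, 0.2]
grip_width: 0.0512
finger_force: 0.0
-0.3 [ 0.625 -0.303  0.437]
-0.25 [ 0.609 -0.226  0.366]
-0.2 [ 0.609 -0.177  0.367]
-0.15 [ 0.609 -0.151  0.368]
-0.1 [ 0.609 -0.095  0.367]
-0.05 [ 0.609 -0.042  0.365]
-0.0 [ 0.609 -0.012  0.366]
0.05 [0.628 0.039 0.434]
0.1 [0.638 0.088 0.481]
0.15 [0.639 0.158 0.476]
0.2 [0.638 0.207 0.481]
0.25 [0.639 0.25  0.475]
0.3 [0.638 0.312 0.478]
0.35 [0.639 0.371 0.496]
0.4 [0.639 0.411 0.475]
```

```bash
python3 -m inch '[[-0.3,0.3,0.3,0,0,-0.15,0.6],[-0.582,0.608,0.6,0,0,-0.298,0.6],[-0.582,0.608,0.75,0,0,-0.298,0.6],[-0.582,0.608,0.75,0,0,-0.298,0.6],[-0.582,0.608,0.75,0,0,-0.298,0.6],[-0.582,0.608,0.75,0,0,-0.298,0.6],[-0.582,0.608,0.75,0,0,-0.298,0.6]]' && python3 -m inch '[[0,0,0.15,0,0,0,0.6],[0,0,0.3,0,0,0,0.6],[0,0,0.38,0,0,0,0.6],[0,0,0.38,0,0,0,0.6],[0,0,0.38,0,0,0,0],[0,0,0.38,0,0,0,0],[0,0,0.38,0,0,0,0],[0,0,0.38,0,0,0,0],[0,0,0.38,0,0,0,0],[0,0,0.38,0,0,0,0]]' 60
```

```text
clock: 2.22
position: [0.4369, 0.3381, 0.0993]
tool_rot: [3.14, -0.001, 2.04]
force: [0.4, -0.2, -0.1]
grip_width: 0.0515
finger_force: 0.0
clock: 3.48
position: [0.4377, 0.3373, 0.0236]
tool_rot: [3.14, -0.001, 2.038]
force: [-1.5, -1.3, 10.7]
grip_width: 0.0185
finger_force: 59.1
```

```bash
python3 -m inch '[[0,0,-0.2,0,0,0,0],[0,0,-0.4,0,0,0,0],[-0.3,-0.15,-0.5,0,0,0.15,0],[-0.67,-0.34,-0.5,0,0,0.297,0],[-0.67,-0.34,-0.5,0,0,0.297,0],[-0.67,-0.34,-0.5,0,0,0.297,0],[-0.67,-0.34,-0.5,0,0,0.297,0],[-0.67,-0.34,-0.5,0,0,0.297,0]]' && python3 -m inch '[[-0.25,0.15,0,0,0,0,0],[-0.5,0.3,0,0,0,0,0],[-0.71,0.41,0,0,0,0,0],[-0.71,0.41,0,0,0,0,0],[-0.71,0.41,0,0,0,0,0],[-0.71,0.41,0.15,0,0,0,0],[-0.71,0.41,0.25,0,0,0,0],[-0.71,0.41,0.3,0,0,0,0],[-0.71,0.41,0.3,0,0,0,0]]'
```

```text
clock: 4.47
position: [0.4369, 0.1878, 0.1222]
tool_rot: [3.142, -0.0, 1.574]
force: [-0.2, 0.7, -1.3]
grip_width: 0.0185
finger_force: 59.4
clock: 5.6
position: [0.5187, 0.0454, 0.0621]
tool_rot: [-3.141, 0.0, 1.573]
force: [0.7, 0.4, -1.6]
grip_width: 0.0181
finger_force: 59.4
```

```bash
python3 -m inch '[[0,0,0.06,0,0,0,0],[0,0,0.1,0,0,0,0],[0,0,0.125,0,0,0,0],[0,0,0.14,0,0,0,0],[0,0,0.14,0,0,0,0],[0,0,0.14,0,0,0,0]]' && python3 -m inch '[[0,0,0,0,0,0,0.35],[0,0,0,0,0,0,0.35],[0,0,0,0,0,0,0.35],[0,0,-0.1,0,0,0,0.35],[0,0,-0.3,0,0,0,0.35],[-0.2,-0.05,-0.35,0,0,0,0.5],[-0.5,-0.1,-0.35,0,0,0,0.5],[-0.672,-0.178,-0.35,0,0,0,0.5],[-0.672,-0.178,-0.35,0,0,0,0.5],[-0.672,-0.178,-0.35,0,0,0,0.5],[-0.672,-0.178,-0.35,0,0,0,0.5]]'
```

```text
clock: 6.35
position: [0.5191, 0.0447, 0.0345]
tool_rot: [3.141, -0.0, 1.572]
force: [-0.5, 1.5, -1.6]
grip_width: 0.0184
finger_force: 59.4
clock: 7.72
position: [0.484, -0.0886, 0.1042]
tool_rot: [3.142, -0.0, 1.573]
force: [0.2, 0.8, -0.3]
grip_width: 0.0427
finger_force: 0.0
```

```bash
python3 -m inch '[[0,0,0.15,0,0,0,0.5],[0,0,0.28,0,0,0,0.5],[0,0,0.34,0,0,0,0.5],[0,0,0.34,0,0,0,0.5],[0,0,0.34,0,0,0,0],[0,0,0.34,0,0,0,0],[0,0,0.34,0,0,0,0],[0,0,0.34,0,0,0,0],[0,0,0.34,0,0,0,0],[0,0,0.34,0,0,0,0]]' && python3 -m inch '[[0,0,-0.1,0,0,0,0],[0,0,-0.25,0,0,0,0],[0.1,0,-0.35,0,0,0,0],[0.35,-0.03,-0.35,0,0,0,0],[0.6,-0.06,-0.35,0,0,0,0],[0.668,-0.06,-0.35,0,0,0,0],[0.668,-0.06,-0.35,0,0,0,0],[0.668,-0.06,-0.35,0,0,0,0]]'
python3 - <<'E'
from workcell import bot
import cv2
f=bot.grab_frame("scene"); cv2.imwrite("pics/s1.png",cv2.cvtColor(cv2.resize(f["img"][140:260,240:440],None,fx=4,fy=4),cv2.COLOR_RGB2BGR))
E
```

```text
clock: 8.98
position: [0.4841, -0.0897, 0.0374]
tool_rot: [3.14, -0.0, 1.572]
force: [0.0, 0.9, 7.1]
grip_width: 0.0181
finger_force: 58.2
clock: 9.98
position: [0.4717, 0.0425, 0.1065]
tool_rot: [3.141, 0.0, 1.57]
force: [-0.5, -0.4, -0.7]
grip_width: 0.0183
finger_force: 58.8
```

View pics/s1.png

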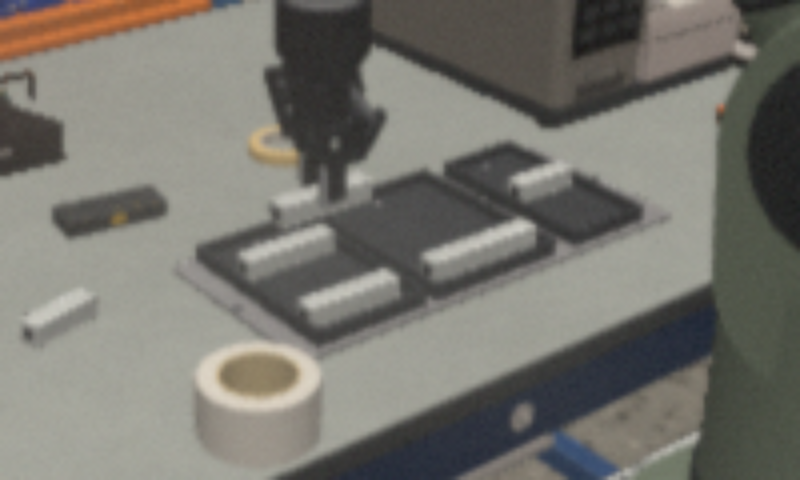

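mid_b lies in the mid tray at (290,250) next to mid_a, and the gripper holds mid_c above the gap. I'll lay mid_c down and go on to short_b.

```bash
python3 -m inch '[[0.012,0,0.15,0,0,0,0],[0.012,0,0.25,0,0,0,0],[0.012,0,0.3,0,0,0,0],[0.012,0,0.33,0,0,0,0],[0.012,0,0.35,0,0,0,0],[0.012,0,0.35,0,0,0,0],[0.012,0,0.35,0,0,0,0]]' && python3 -m inch '[[0,0,0,0,0,0,0.35],[0,0,0,0,0,0,0.35],[0,0,0,0,0,0,0.35],[0,0,-0.1,0,0,0,0.35],[0,0,-0.3,0,0,0,0.35],[0.2,0.1,-0.35,0,0,0,0.6],[0.5,0.25,-0.35,0,0,-0.13,0.6],[0.8,0.4,-0.35,0,0,-0.13,0.6],[1,0.416,-0.35,0,0,-0.13,0.6],[1,0.416,-0.35,0,0,-0.13,0.6],[1,0.416,-0.35,0,0,-0.13,0.6],[1,0.416,-0.35,0,0,-0.13,0.6]]'
```

```text
clock: 10.9
position: [0.472, 0.0461, 0.0368]
tool_rot: [3.14, -0.0, 1.571]
force: [0.3, -2.3, 6.9]
grip_width: 0.0179
finger_force: 61.0
clock: 12.4
position: [0.5545, 0.245, 0.1064]
tool_rot: [-3.141, 0.001, 1.774]
force: [0.3, -0.3, 0.6]
grip_width: 0.0508
finger_force: 0.0
```

```bash
python3 -m inch '[[0,0,0.2,0,0,0,0.6],[0,0,0.35,0,0,0,0.6],[0,0,0.41,0,0,0,0.6],[0,0,0.41,0,0,0,0.6],[0,0,0.41,0,0,0,0],[0,0,0.41,0,0,0,0],[0,0,0.41,0,0,0,0],[0,0,0.41,0,0,0,0],[0,0,0.41,0,0,0,0],[0,0,0.41,0,0,0,0]]' && python3 -m inch '[[0,0,-0.2,0,0,0,0],[0,0,-0.4,0,0,0,0],[-0.3,-0.06,-0.46,0,0,0.06,0],[-0.6,-0.12,-0.46,0,0,0.13,0],[-0.88,-0.183,-0.46,0,0,0.13,0],[-0.88,-0.183,-0.46,0,0,0.13,0],[-0.88,-0.183,-0.46,0,0,0.13,0],[-0.88,-0.183,-0.46,0,0,0.13,0]]'
```

```text
clock: 13.65
position: [0.555, 0.2466, 0.0256]
tool_rot: [3.14, -0.001, 1.776]
force: [-1.3, -0.5, 9.5]
grip_width: 0.0181
finger_force: 59.0
clock: 14.65
position: [0.5545, 0.068, 0.1164]
tool_rot: [3.141, -0.001, 1.574]
force: [-0.2, 0.9, -0.4]
grip_width: 0.0182
finger_force: 59.3
```

```bash
python3 -m inch '[[-0.25,-0.1,0,0,0,0,0],[-0.5,-0.2,0,0,0,0,0],[-0.734,-0.309,0,0,0,0,0],[-0.734,-0.309,0,0,0,0,0],[-0.734,-0.309,0,0,0,0,0]]' && python3 -m inch '[[-0.25,-0.1,0,0,0,0,0],[-0.5,-0.2,0,0,0,0,0],[-0.734,-0.309,0,0,0,0,0],[-0.734,-0.309,0,0,0,0,0],[-0.734,-0.309,0,0,0,0,0],[-0.734,-0.309,0.2,0,0,0,0],[-0.734,-0.309,0.25,0,0,0,0],[-0.734,-0.309,0.25,0,0,0,0],[-0.734,-0.309,0.25,0,0,0,0]]'
```

```text
clock: 15.28
position: [0.4934, -0.0791, 0.1164]
tool_rot: [3.141, -0.0, 1.573]
force: [0.3, 0.4, -0.2]
grip_width: 0.018
finger_force: 59.3
clock: 16.4
position: [0.4317, -0.227, 0.0672]
tool_rot: [3.141, 0.0, 1.572]
force: [0.2, 0.8, 0.8]
grip_width: 0.0184
finger_force: 59.3
```

```bash
python3 -m inch '[[0,0,0.06,0,0,0,0],[0,0,0.11,0,0,0,0],[0,0,0.14,0,0,0,0],[0,0,0.153,0,0,0,0],[0,0,0.153,0,0,0,0],[0,0,0.153,0,0,0,0]]' && python3 -m inch '[[0,0,0,0,0,0,0.35],[0,0,0,0,0,0,0.35],[0,0,0,0,0,0,0.35],[0,0,-0.1,0,0,0,0.35],[0,0,-0.3,0,0,0,0.35],[0.2,0,-0.35,0,0,0,0.6],[0.5,0,-0.35,0,0,0,0.6],[0.8,0,-0.35,0,0,0,0.6],[1,0,-0.35,0,0,0,0.6],[1,0,-0.35,0,0,0,0.6]]' && python3 -m inch '[[0.3,0.1,0,0,0,0,0.6],[0.6,0.2,0,0,0,0,0.6],[0.9,0.27,0,0,0,0,0.6],[1,0.27,0,0,0,0,0.6],[1,0.27,0,0,0,0,0.6]]' && python3 -m inch '[[0.3,0.1,0,0,0,0,0.6],[0.6,0.2,0,0,0,0,0.6],[0.9,0.27,0,0,0,0,0.6],[1,0.27,0,0,0,0.088,0.6],[1,0.27,0,0,0,0.088,0.6],[1,0.27,0,0,0,0.088,0.6]]'
```

```text
clock: 17.15
position: [0.4312, -0.2272, 0.0357]
tool_rot: [3.141, 0.0, 1.572]
force: [0.3, -0.0, -1.3]
grip_width: 0.0181
finger_force: 59.3
clock: 18.4
position: [0.431, -0.0243, 0.1057]
tool_rot: [-3.142, -0.001, 1.577]
force: [0.1, -1.5, -0.5]
grip_width: 0.0514
finger_force: 0.0
clock: 19.02
position: [0.4849, 0.1735, 0.1055]
tool_rot: [-3.142, 0.0, 1.573]
force: [0.2, -1.2, -0.4]
grip_width: 0.0511
finger_force: 0.0
clock: 19.77
position: [0.5394, 0.3704, 0.1057]
tool_rot: [3.141, 0.001, 1.433]
force: [-0.3, -0.8, -0.3]
grip_width: 0.0511
finger_force: 0.0
```

```bash
python3 -m inch '[[0.111,-0.012,0.1,0,0,0,0.6],[0.111,-0.012,0.2,0,0,0,0.6],[0.111,-0.012,0.35,0,0,0,0.6],[0.111,-0.012,0.41,0,0,0,0.6],[0.111,-0.012,0.41,0,0,0,0.6],[0.111,-0.012,0.41,0,0,0,0],[0.111,-0.012,0.41,0,0,0,0],[0.111,-0.012,0.41,0,0,0,0],[0.111,-0.012,0.41,0,0,0,0],[0.111,-0.012,0.41,0,0,0,0],[0.111,-0.012,0.41,0,0,0,0]]' && python3 -m inch '[[0,0,-0.2,0,0,0,0],[0,0,-0.4,0,0,0,0],[-0.25,0.03,-0.46,0,0,-0.04,0],[-0.5,0.07,-0.46,0,0,-0.088,0],[-0.74,0.1,-0.46,0,0,-0.088,0],[-0.74,0.1,-0.46,0,0,-0.088,0],[-0.74,0.1,-0.46,0,0,-0.088,0],[-0.74,0.1,-0.46,0,0,-0.088,0]]'
```

```text
clock: 21.15
position: [0.5398, 0.3955, 0.025]
tool_rot: [3.14, -0.001, 1.434]
force: [-0.7, -1.1, 6.4]
grip_width: 0.0182
finger_force: 59.4
clock: 22.15
position: [0.5386, 0.2473, 0.1157]
tool_rot: [3.141, -0.0, 1.573]
force: [-0.7, 0.0, -0.1]
grip_width: 0.0183
finger_force: 59.0
```

```bash
python3 -m inch '[[-0.28,-0.05,0,0,0,0,0],[-0.56,-0.1,0,0,0,0,0],[-0.836,-0.139,0,0,0,0,0],[-0.836,-0.139,0,0,0,0,0],[-0.836,-0.139,0,0,0,0,0]]' && python3 -m inch '[[-0.28,-0.05,0,0,0,0,0],[-0.56,-0.1,0,0,0,0,0],[-0.836,-0.139,0,0,0,0,0],[-0.836,-0.139,0,0,0,0,0],[-0.836,-0.139,0,0,0,0,0],[-0.836,-0.139,0.2,0,0,0,0],[-0.836,-0.139,0.25,0,0,0,0],[-0.836,-0.139,0.25,0,0,0,0],[-0.836,-0.139,0.25,0,0,0,0]]'
```

```text
clock: 22.78
position: [0.5115, 0.0798, 0.1157]
tool_rot: [3.141, -0.0, 1.573]
force: [0.1, 0.9, -1.2]
grip_width: 0.0186
finger_force: 59.1
clock: 23.9
position: [0.4841, -0.0882, 0.0666]
tool_rot: [3.141, 0.0, 1.572]
force: [0.0, -0.1, -2.1]
grip_width: 0.0181
finger_force: 59.0
```

```bash
python3 -m inch '[[0,0,0.06,0,0,0,0],[0,0,0.11,0,0,0,0],[0,0,0.14,0,0,0,0],[0,0,0.153,0,0,0,0],[0,0,0.153,0,0,0,0],[0,0,0.153,0,0,0,0]]' && python3 -m inch '[[0,0,0,0,0,0,0.35],[0,0,0,0,0,0,0.35],[0,0,0,0,0,0,0.35],[0,0,-0.1,0,0,0,0.35],[0,0,-0.3,0,0,0,0.35],[0.2,0,-0.6,0,0,0,0.6],[0.5,0,-0.7,0,0,0,0.6],[0.8,0,-0.7,0,0,0,0.6],[1,0,-0.7,0,0,0,0.6],[1,0,-0.7,0,0,0,0.6]]' && python3 -m inch '[[0.3,0,0,0,0,0,0.6],[0.6,0,0,0,0,0,0.6],[0.9,0,0,0,0,0,0.6],[1,0,0,0,0,0,0.6],[1,0,0,0,0,0,0.6]]' && python3 -m inch '[[0.3,0,0,0,0,0,0.6],[0.6,0,0,0,0,0,0.6],[0.9,0,0,0,0,0,0.6],[1,0,0,0,0,0,0.6],[1,0,0,0,0,0,0.6],[1,0,0,0,0,0,0.6],[1,0,0,0,0,0,0.6]]'
python3 - <<'E'
from h import *
from workcell import bot
f=bot.grab_frame("top"); cv2.imwrite("pics/c3.png",cv2.cvtColor(cv2.resize(f["img"][145:245,235:395],None,fx=5,fy=5,interpolation=cv2.INTER_CUBIC),cv2.COLOR_RGB2BGR))
bars(f,dict(mid_a=(299,212,320,220,.03,0),mid_c=(299,202,320,211,.03,0),mid_b=(299,192,320,201,.03,0),long_b=(326,199,354,207,.03,0),long_a=(326,212,354,220,.03,0),short_a=(361,198,380,206,.03,0),short_b=(361,210,380,219,.03,0)))
E
```

```text
clock: 24.65
position: [0.4836, -0.0886, 0.0351]
tool_rot: [3.141, 0.0, 1.572]
force: [0.9, 0.2, -1.6]
grip_width: 0.0183
finger_force: 59.1
clock: 25.9
position: [0.483, 0.115, 0.175]
tool_rot: [3.142, -0.001, 1.577]
force: [-0.1, -0.7, 0.3]
grip_width: 0.0512
finger_force: 0.0
clock: 26.52
position: [0.4831, 0.3115, 0.1747]
tool_rot: [-3.141, 0.001, 1.573]
force: [1.0, -0.5, -0.1]
grip_width: 0.0513
finger_force: 0.0
clock: 27.4
position: [0.4838, 0.5098, 0.1755]
tool_rot: [3.141, 0.0, 1.57]
force: [-0.3, 0.0, 0.3]
grip_width: 0.0517
finger_force: 0.0
mid_a [0.4244 0.0492] L 0.089 W 0.0173 axis deg 90.3
mid_c [0.4718 0.0469] L 0.0868 W 0.0135 axis deg 89.7
mid_b [0.5187 0.0436] L 0.0877 W 0.0173 axis deg 90.1
long_b [ 0.4827 -0.0914] L 0.1148 W 0.0174 axis deg 90.0
long_a [ 0.4219 -0.0938] L 0.1128 W 0.0177 axis deg 86.9
short_a [ 0.4877 -0.2272] L 0.0632 W 0.0175 axis deg 89.9
short_b [ 0.4299 -0.228 ] L 0.063 W 0.0198 axis deg 90.6
```

View pics/c3.png

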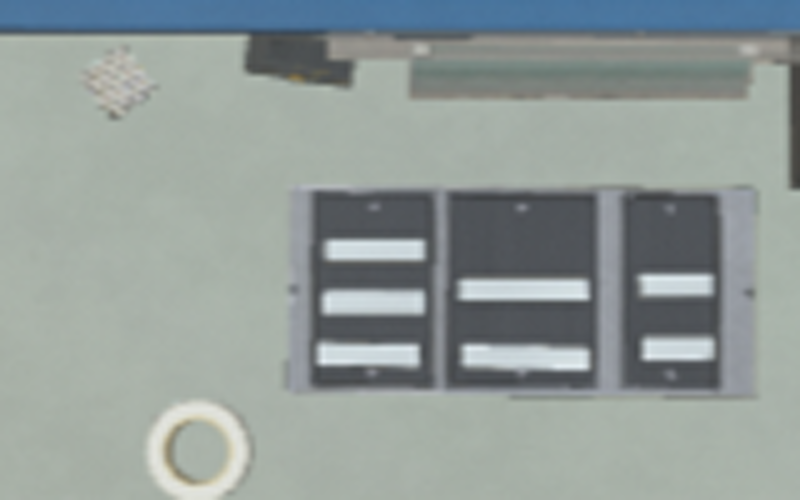

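The picture shows all seven bars square in the right trays: three mid at c3 (372, 250–355), two long at (524, 290–358) and two short at (677, 286–348). The bystanders haven't moved.

```bash
python3 -c "
from workcell import bot
print(bot.job_done())"
```

```text
the job is handed in; nothing more can be done
None
```

I handed the job in at about 27 s: the last picture shows all seven bars square in the tray of their own length, the correctly filed bars and bystanders unmoved; the judge's result was not shown.

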